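# Put the turned slugs in their fitted trays

### The arm

A 7-joint arm with a two-finger parallel gripper is mounted at the origin on the work surface. World frame = base frame: x ahead of the robot, y to its left, z up, the work surface at z = 0. Lengths are in m, angles in rad, forces in N, time in s.
With the tool pointing down it reaches from about 0.4 to 0.875 m from the base axis. Payload 19.3 kg.
Tool frame: the origin (TCP) lies midway between the tips of the shut fingers; the grasp point (between the pads) lies 19 mm behind it (tcp_to_grasp is the z of the grasp point in the tool frame, in m); z points along the fingers, y is the line along which they close (so a half turn about z gives the same grasp; the last joint's range is limited). The gripper opens to 85 mm and grips with 20 to 120 N. Pads are 22 mm wide; open, the fingers measure 114 mm over their backs; the gripper's body (76 mm by 85 mm) begins 54 mm behind the grasp point. The pads swing forward as they close: fully open they stand 13 mm farther back than shut.
Start: joints at [1.132, 0.521, -0.036, 1.599, 0.021, 1.021, -0.113], TCP at [0.225, -0.583, 0.231] pointing down, gripper open.
Joint ranges: [-2.91, 2.91], [-0.3, 2.13], [-1.5, 1.42], [0.17, 2.43], [-1.26, 4.41], [0.16, 1.93], [-2.52, 2.52]. Speed limits (rad/s): [1.89, 1.89, 2.39, 2.39, 3.01, 3.01, 3.01].

### API

Orientations are given as [roll, pitch, yaw] about the fixed x, y, z axes, in that order (R = Rz(yaw) Ry(pitch) Rx(roll)).
In Python, from workcell import * gives the robot as it stands.
- The arm moves only by the tool send_rows, never from a script. Its argument "increments" is a list of rows, each a list of 3 entries, a list of its own where there are three numbers: the shift along the tool's x, y, z in mm, then the turn, a rotation vector about the tool's x, y, z in degrees, then the gripper's target within -1 to 1 (fully open at 1, half-way at 0, shut at -1). In form: [[[x, y, z], [wx, wy, wz], grip], ...]. A call has 1 to 10 rows; each row is the pose to reach, as a shift and turn from the pose commanded when the call began, along the tool's axes at that moment; what a row does not reach only later rows make up. A row lasts 1/10 s, in which the tool goes at most 50 mm and 8.59 degrees, less where a joint would pass 70% of its speed; a pose out of reach is approached as far as the arm can. A call with a gripper value outside its range is refused whole. The fingers move at their own pace and stop on an object; "newtons" is the grip in N (left out, the last holds). Time passes only in rows, so rows that repeat a pose let the fingers close. It gives the time, the measured TCP pose, the force, the opening and the grip force at its end, in the units of the state.
- observe(): the state, without advancing time (a new reading comes with each control period).
- grab_frame(name): name is "side" or "top" or "wrist"; returns the picture (400x640x3 uint8, blue, green, red); there is no depth.
- camera_params(name): a dict with "fovy" (degrees; the focal length in pixels is half the picture's height over the tangent of half this angle, whatever the lens; pixels are square), "cx", "cy" (the principal point, pixels), "distortion" ([k1, k2, p1, p2, k3] as OpenCV has them; the pictures are not rectified), "extrinsics" (4x4, takes a point from world to camera coordinates). Camera axes: x right, y down, z forward; pixel columns grow to the right and rows downward; lengths in m; the calibration is good to about 2 mm. A picture is of the moment at which its call begins: read the wrist's pose just before it. camera_params takes no time and is no camera call; for the wrist camera it gives the pose at the moment of the call.
- job_done(): hands the job in; it is judged then, once.
The state is a dict: "clock": time; "qpos": joint angles; "qd": joint speeds; "joint_efforts": joint torques, N m; "position": TCP position; "tool_rot": TCP orientation; "force": force on the tool from outside, world axes, zero at the start; "moment": the same for the moment, N m; "grip_width": finger opening in m; "finger_force": force on a finger pad.
Only numpy, scipy, OpenCV 4.12 (cv2) and the standard library are available. Lean on these libraries where they do the work, as an engineer would, in place of code of your own. Each camera call takes 0.05 s, during which the arm holds its last target. There are 200 camera calls.

### The job

Pick out the four solid round aluminium slugs standing about the bench and stand each one upright in the wooden tray of its own size, flat on the tray's floor: the thinnest slug in the smallest tray, the next in the next larger, and so on up to the thickest in the largest. Leave the bored collar and the six-sided bar end where they are.

Things in the scene. Friction and masses are not known exactly. Their poses are not given: they have to be found in the camera images.
- slug_thin_mid (a point): the thinnest of four solid round turned aluminium slugs, plain bright metal, flat closed top, standing loose on the bench: diameter 25 mm, height 70 mm, about 93 g (may differ by a quarter). The point is its centre, half-way up (35 mm over its underside); its z axis is the cylinder's axis, up.
- slug_medium_mid (a point): the second thinnest of four solid round turned aluminium slugs, plain bright metal, flat closed top, standing loose on the bench: diameter 38 mm, height 70 mm, about 214 g (may differ by a quarter). The point is its centre, half-way up (35 mm over its underside); its z axis is the cylinder's axis, up.
- slug_thick_mid (a point): the second thickest of four solid round turned aluminium slugs, plain bright metal, flat closed top, standing loose on the bench: diameter 51 mm, height 70 mm, about 386 g (may differ by a quarter). The point is its centre, half-way up (35 mm over its underside); its z axis is the cylinder's axis, up.
- slug_thickest_mid (a point): the thickest of four solid round turned aluminium slugs, plain bright metal, flat closed top, standing loose on the bench: diameter 64 mm, height 70 mm, about 608 g (may differ by a quarter). The point is its centre, half-way up (35 mm over its underside); its z axis is the cylinder's axis, up.
- tray_thin: the smallest of four shallow square wooden trays, fixed to the bench: inside 42 x 42 mm, outside 56 x 56 mm, walls 7 mm thick with their tops 16 mm above the bench, inner floor 5 mm above the bench. Takes the thinnest slug (25 mm). Origin: centre of its underside, on the bench; x and y along its sides, z up.
- tray_medium: the second smallest of four shallow square wooden trays, fixed to the bench: inside 55 x 55 mm, outside 69 x 69 mm, walls 7 mm thick with their tops 16 mm above the bench, inner floor 5 mm above the bench. Takes the second thinnest slug (38 mm). Origin: centre of its underside, on the bench; x and y along its sides, z up.
- tray_thick: the second largest of four shallow square wooden trays, fixed to the bench: inside 68 x 68 mm, outside 82 x 82 mm, walls 7 mm thick with their tops 16 mm above the bench, inner floor 5 mm above the bench. Takes the second thickest slug (51 mm). Origin: centre of its underside, on the bench; x and y along its sides, z up.
- tray_thickest: the largest of four shallow square wooden trays, fixed to the bench: inside 81 x 81 mm, outside 95 x 95 mm, walls 7 mm thick with their tops 16 mm above the bench, inner floor 5 mm above the bench. Takes the thickest slug (64 mm). Origin: centre of its underside, on the bench; x and y along its sides, z up.
- collar_mid (a point): a bored aluminium collar of the same bright metal, not a slug: outside diameter 58 mm, open bore 32 mm right through, height 45 mm, standing loose on the bench; to be left where it is. The point is its centre, half-way up; z is the bore's axis.
- hexbar_mid (a point): a six-sided aluminium bar end of the same bright metal, not a slug: 44 mm across flats, height 50 mm, standing loose on the bench; to be left where it is. The point is its centre, half-way up; z up.
Not all that is in view belongs to the job. What is shaped like the tray_thickest but blue is not meant. Leave any orange look-alike of the part that bears slug_medium_mid alone.

How it is judged:
By the outcome, as a careful person would: the job done as asked, in the order asked, and still so for the second after the job is handed in, with the robot touching nothing.
It also fails if it takes over 109 s, if anything falls off the work surface, if the arm or the gripper's body presses on something with over 40 N, if the wrist force passes 120 N, or if a joint passes its speed limit or range.

## Working session

There is one attempt and no reset: what is moved stays moved. The work goes in short steps, Python scripts to look and compute and a tool call to move; the robot and the scene stay as the last step left them, time stands still between calls to the robot, and variables do not carry over. Pictures are saved under pics/ and viewed, at most 14 in all, crops included, and the job is handed in when it is done.

Besides the shell and the picture viewer there is one more tool, called as a command line: name --argument value ..., lists and objects as JSON in quotes. send_rows: Moves the arm, as the interface text tells. Its arguments: {"type":"object","properties":{"increments":{"type":"array"},"newtons":{"type":"number"}},"required":["increments"]}

```bash
mkdir -p pics; python3 - <<'E'
from workcell import *
import cv2
print(observe())
for n in ("top","side"):
    cv2.imwrite(f"pics/{n}0.png",grab_frame(n))
    print(n,camera_params(n))
print(camera_params("wrist"))
E
```

```text
{'clock': 0.0, 'qpos': array([ 1.13182126,  0.52203648, -0.03635032,  1.60002685,  0.02121844,
        1.02109025, -0.11280308]), 'qd': array([ 8.04647766e-04,  2.14345578e-03,  1.20322970e-04,  1.05894773e-03,
       -3.27401550e-04, -9.09678041e-05, -4.71344169e-04]), 'joint_efforts': array([-1.15916373e-03, -9.27104115e+01,  1.97986543e+00, -3.69935632e+01,
        1.78296299e-02,  8.22744827e-03, -1.74156395e-05]), 'position': array([ 0.2251418 , -0.58266545,  0.23070473]), 'tool_rot': array([-3.14042072e+00,  8.86191884e-05,  3.68791917e-01]), 'force': array([-0.31172327,  0.07526989,  0.5190226 ]), 'moment': array([-0.00324036,  0.02134916,  0.00638927]), 'finger_force': 0.0, 'grip_width': 0.08514550611338881}
top {'fovy': 57.67524889720515, 'cx': 322.1941620358515, 'cy': 189.35443113696772, 'distortion': array([-0.07712046,  0.        ,  0.        ,  0.        ,  0.        ]), 'extrinsics': array([[-0.00380466, -0.99951668, -0.03085327,  0.01925285],
       [-0.98133331,  0.00966435, -0.19207171,  0.4750176 ],
       [ 0.19227705,  0.02954657, -0.98089578,  1.11658762],
      
[... 306 characters left out ...]
[ 0.00448358, -0.59536295, -0.80344437,  0.04721958],
       [ 0.03358241,  0.80308889, -0.59491214,  0.9660841 ],
       [ 0.        ,  0.        ,  0.        ,  1.        ]])}
{'fovy': 63.91930824824974, 'cx': 318.5930156777553, 'cy': 197.74552554209532, 'distortion': array([-0.03583232,  0.        ,  0.        ,  0.        ,  0.        ]), 'extrinsics': array([[ 3.61156196e-01, -9.32505153e-01, -5.84358271e-04,
        -6.24592194e-01],
       [-8.81688013e-01, -3.41678793e-01,  3.25394915e-01,
        -4.24129493e-02],
       [-3.03632098e-01, -1.17003168e-01, -9.45578028e-01,
         3.80853464e-01],
       [ 0.00000000e+00,  0.00000000e+00,  0.00000000e+00,
         1.00000000e+00]])}
```

View pics/top0.png

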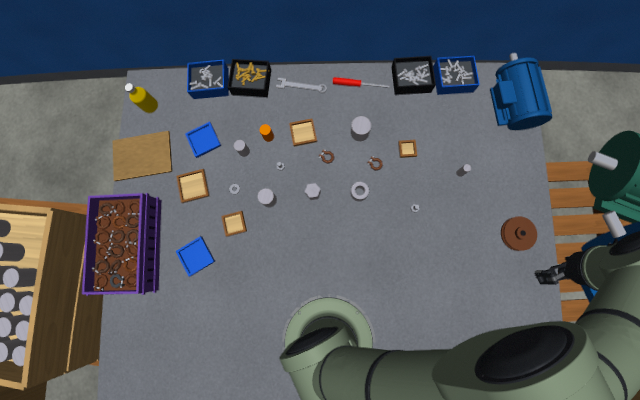

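View pics/side0.png

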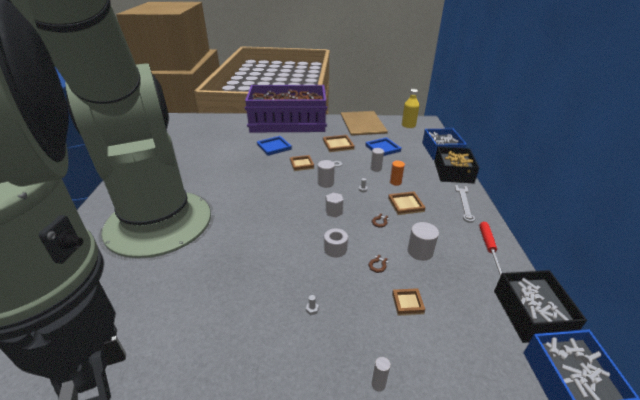

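The top view shows these bright-metal candidates: (361,126) big disc, (266,197), (239,146) and (465,169), all slugs. The hex bar is at (312,190) and the bored collar at (360,190). The orange look-alike is at (266,132). Wooden trays are at (407,149), (234,223), (303,132) and (192,186), with blue trays at (203,139) and (195,256) and a cork board at (142,156). I'll check these choices in one close crop.

```bash
python3 - <<'E'
import cv2
im=cv2.imread("pics/top0.png")
cv2.imwrite("pics/crop1.png",cv2.resize(im[110:250,165:345],None,fx=4.4,fy=4.2*4.4/4.2*0.955 if 0 else 4.4,interpolation=cv2.INTER_CUBIC)[:600])
cv2.imwrite("pics/crop2.png",cv2.resize(im[105:215,340:480],None,fx=5,fy=5,interpolation=cv2.INTER_CUBIC))
E
```

```text
(no output)
```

View pics/crop1.png

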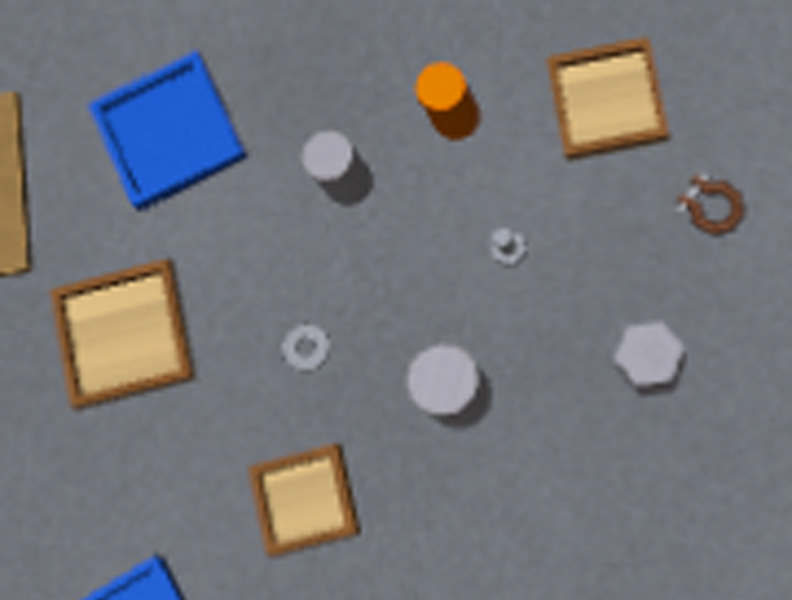

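View pics/crop2.png

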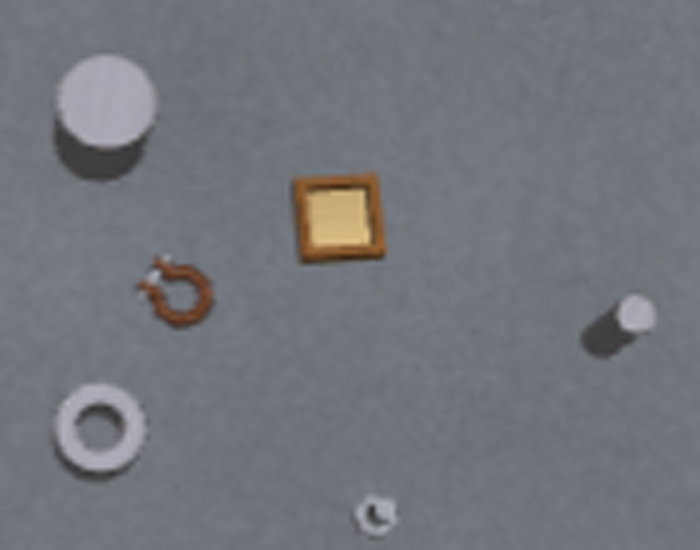

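The crops settle the choice. All four slugs have flat closed round tops. In full-picture pixels they are thin (467,168), medium (239,145), thick (266,196) and thickest (361,125). The tray sizes increase in this order: (407,149), (234,223), (303,132), (192,186). The blue and orange look-alikes, the hex bar and the collar are left alone.

```bash
cat > h.py <<'E'
from workcell import *
import cv2, numpy as np
def K(p):
    f=200/np.tan(np.radians(p["fovy"])/2)
    return np.array([[f,0,p["cx"]],[0,f,p["cy"]],[0,0,1]])
def to_world(p,px,z):
    "pixels -> world points on the plane of height z"
    n=cv2.undistortPoints(np.array(px,float).reshape(-1,1,2),K(p),p["distortion"]).reshape(-1,2)
    E=p["extrinsics"];R,t=E[:3,:3],E[:3,3];c=-R.T@t
    d=np.c_[n,np.ones(len(n))]@R
    return c+d*((z-c[2])/d[:,2])[:,None]
def to_px(p,X):
    E=p["extrinsics"]
    return cv2.projectPoints(np.array(X,float).reshape(-1,1,3),cv2.Rodrigues(E[:3,:3])[0],E[:3,3],K(p),p["distortion"])[0].reshape(-1,2)
def crop(c,s,o): return (np.array(c,float)+.5)/s-.5+np.array(o)
E
python3 - <<'E'
from h import *
p=camera_params("top");o1,o2=(165,110),(340,105)
np.set_printoptions(precision=4,suppress=True)
C={'thin':crop([636,315],5,o2),'med':crop([328,155],4.4,o1),'thick':crop([443,380],4.4,o1),'thickest':crop([107,101],5,o2),'orange':crop([441,86],4.4,o1)}
for k,c in C.items(): print(k,to_world(p,c,.07)[0,:2])
T={'thin':crop([(293,178),(378,173),(385,255),(302,263)],5,o2),'med':crop([(250,466),(338,445),(358,530),(270,554)],4.4,o1),
'thick':crop([(548,57),(650,40),(668,137),(569,157)],4.4,o1),'thickest':crop([(53,290),(170,260),(193,377),(75,407)],4.4,o1)}
for k,c in T.items():
    w=to_world(p,c,.016)[:,:2]; print('tray',k,w.mean(0),'sides',np.linalg.norm(w-np.roll(w,1,0),axis=1))
for k,c in (('hex',crop([649,354],4.4,o1)),('collar',crop([100,428],5,o2))): print(k,to_world(p,c,.05)[0,:2])
E
```

```text
thin [ 0.5363 -0.4441]
med [0.6208 0.2851]
thick [0.451  0.1945]
thickest [ 0.6829 -0.1116]
orange [0.673  0.2022]
tray thin [ 0.6196 -0.2699] sides [0.0596 0.0577 0.0575 0.056 ]
tray med [0.3721 0.307 ] sides [0.068  0.0681 0.0657 0.0678]
tray thick [0.6817 0.0818] sides [0.0838 0.0806 0.0809 0.0776]
tray thickest [0.4993 0.4538] sides [0.0948 0.0944 0.0947 0.0936]
hex [0.4724 0.0481]
collar [ 0.4705 -0.1032]
```

send_rows --increments '[[[20,-1,2],[0,0,5],0.2],[[60,-3,6],[0,0,10],0.2],[[110,-6,12],[0,0,15],0.2],[[160,-8,20],[0,0,21.1],0.2],[[210,-11,30],[0,0,21.1],0.2],[[260,-13,40],[0,0,21.1],0.2],[[300,-15,50],[0,0,21.1],0.2],[[330,-17,51],[0,0,21.1],0.2],[[340,-17.5,51],[0,0,21.1],0.2],[[340,-17.5,51],[0,0,21.1],0.2]]' --newtons 60

```text
clock: 1.1
position: [0.5372, -0.4429, 0.1797]
tool_rot: [-3.141, 0.0, 0.003]
force: [-1.1, -0.6, 0.5]
grip_width: 0.0513
finger_force: 0.0
```

```bash
python3 - <<'E'
from h import *
p=camera_params("wrist"); im=grab_frame("wrist"); cv2.imwrite("pics/w1.png",im)
s=observe();print(s['position'],s['tool_rot'],s['grip_width'],s['force'])
print(to_px(p,[[.5363,-.4441,.07],[.5363,-.4441,0]]))
E
```

```text
[ 0.53565148 -0.44429847  0.17998814] [3.14153149e+00 7.78244236e-04 6.49457537e-04] 0.0512400632504696 [-0.73184551 -0.52630066  0.04660796]
[[320.17445459 195.75411467]
 [319.89051031 174.18937214]]
```

View pics/w1.png

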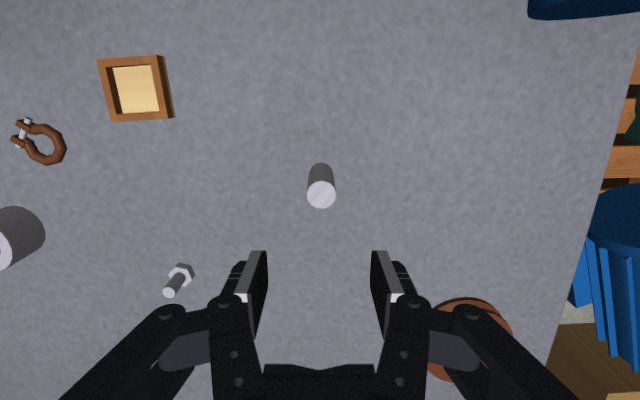

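The wrist picture shows the thin slug's top at (321.5,193.5), within 2 px of the prediction. The smallest wooden tray's top rim has corners (97,60), (163,55), (173,117) and (110,122).

```bash
python3 - <<'E'
from h import *
p=camera_params("wrist")
print(to_world(p,[[321.5,193.5]],.07), to_world(p,[(97,60),(163,55),(173,117),(110,122)],.016).mean(0))
E
```

```text
[[ 0.53660853 -0.4466005   0.07      ]] [ 0.6195346  -0.27577984  0.016     ]
```

send_rows --increments '[[[0.5,1.5,30],[0,0,0],0.2],[[0.5,1.5,75],[0,0,0],0.2],[[0.5,1.5,115],[0,0,0],0.2],[[0.5,1.5,140],[0,0,0],0.2],[[0.5,1.5,152],[0,0,0],0.2],[[0.5,1.5,155],[0,0,0],0.2],[[0.5,1.5,155],[0,0,0],-1],[[0.5,1.5,155],[0,0,0],-1],[[0.5,1.5,155],[0,0,0],-1],[[0.5,1.5,155],[0,0,0],-1]]' --newtons 60

```text
clock: 2.15
position: [0.5371, -0.4464, 0.027]
tool_rot: [3.14, -0.002, 0.0]
force: [-1.2, -0.7, 9.2]
grip_width: 0.0226
finger_force: 58.5
```

send_rows --increments '[[[0,0,-8],[0,0,0],-1],[[0,0,-30],[0,0,0],-1],[[5,-10,-60],[0,0,0],-1],[[18,-38,-80],[0,0,0],-1],[[36,-75,-80],[0,0,0],-1],[[54,-112,-80],[0,0,0],-1],[[70,-146,-80],[0,0,0],-1],[[79,-165,-80],[0,0,0],-1],[[83,-172,-80],[0,0,0],-1],[[83,-172,-80],[0,0,0],-1]]'

```text
clock: 3.15
position: [0.6201, -0.2729, 0.1059]
tool_rot: [3.141, -0.001, 0.002]
force: [-0.5, -0.8, -0.8]
grip_width: 0.0227
finger_force: 58.8
```

```bash
python3 - <<'E'
from h import *
p=camera_params("wrist"); im=grab_frame("wrist"); cv2.imwrite("pics/w2.png",im)
s=observe();print(s['position'],s['tool_rot'],s['grip_width'],s['force'])
r=.028
print(to_px(p,[[.6195+a*r,-.273+b*r,.016] for a,b in((1,1),(1,-1),(-1,-1),(-1,1))]))
cv2.imwrite("pics/t2.png",cv2.resize(grab_frame("top")[100:200,330:480],None,fx=5,fy=5,interpolation=cv2.INTER_CUBIC))
E
```

```text
[ 0.61928764 -0.27440691  0.10575772] [ 3.14088864e+00 -1.15447928e-04  2.57840204e-04] 0.022704903017785112 [-1.14731002 -1.60327281 -1.03035132]
[[281.2788895  168.25527788]
 [356.47508393 168.44090029]
 [353.60456175 236.58934245]
 [283.7433264  236.43583743]]
```

View pics/w2.png

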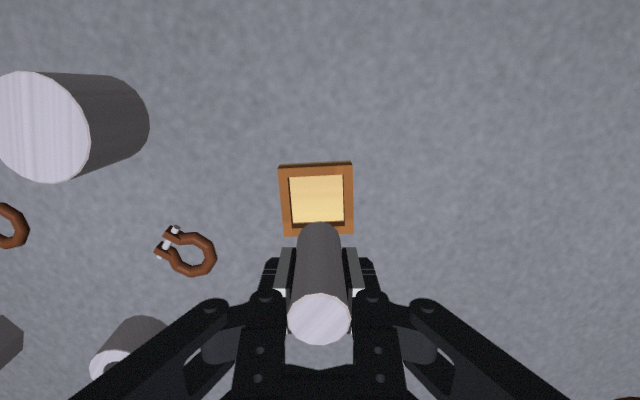

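The thin slug hangs upright. The tray rim is at (278,167), (352,162), (355,233) and (285,237), about 1–2 mm from the prediction.

send_rows --increments '[[[1,-0.5,15],[0,0,0],-1],[[1,-0.5,40],[0,0,0],-1],[[1,-0.5,60],[0,0,0],-1],[[1,-0.5,69],[0,0,0],-1],[[1,-0.5,72],[0,0,0],-1],[[1,-0.5,73.5],[0,0,0],-1],[[1,-0.5,74.5],[0,0,0],-1],[[1,-0.5,74.5],[0,0,0],-1]]'

```text
clock: 4.05
position: [0.6201, -0.2738, 0.032]
tool_rot: [3.141, 0.0, -0.0]
force: [-8.3, 2.1, 10.9]
grip_width: 0.0223
finger_force: 60.0
```

send_rows --increments '[[[0,0,0],[0,0,0],-0.3],[[0,0,0],[0,0,0],-0.2],[[0,0,0],[0,0,0],0],[[0,0,0],[0,0,0],0.2],[[0,0,-15],[0,0,0],0.2],[[0,0,-45],[0,0,0],0.2],[[0,0,-90],[0,0,0],0.2],[[0,0,-120],[0,0,0],0.2],[[0,0,-130],[0,0,0],0.2]]'

```text
clock: 4.95
position: [0.6219, -0.2737, 0.1657]
tool_rot: [3.14, -0.005, 0.0]
force: [0.5, -0.3, 0.2]
grip_width: 0.0512
finger_force: 0.0
```

```bash
python3 - <<'E'
from h import *
s=observe();print(s['position'],s['grip_width'],s['force'])
w=grab_frame("wrist")[120:360,200:440]; sd=grab_frame("side")[250:350,350:450]
cv2.imwrite("pics/c3.png",np.hstack([cv2.resize(w,(400,400)),cv2.resize(sd,(400,400),interpolation=cv2.INTER_CUBIC)]))
E
```

```text
[ 0.62193965 -0.27370994  0.16567547] 0.051230870884334985 [ 0.52190835 -0.34872136  0.22952799]
```

View pics/c3.png

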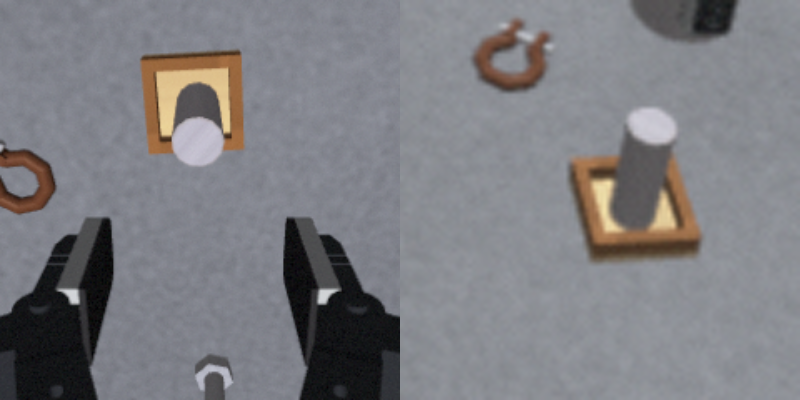

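The thin slug stands upright in the smallest tray, clear of the walls. Next I go to the medium slug.

send_rows --increments '[[[0,-15,-5],[0,0,0],0.5],[[0,-45,-10],[0,0,0],0.5],[[0,-90,-19],[0,0,0],0.5],[[0,-140,-19],[0,0,0],0.5],[[0,-190,-19],[0,0,0],0.5],[[0,-240,-19],[0,0,0],0.5],[[0,-290,-19],[0,0,0],0.5],[[0,-340,-19],[0,0,0],0.5],[[0,-390,-19],[0,0,0],0.5],[[0,-440,-19],[0,0,0],0.5]]'

```text
clock: 6.05
position: [0.6189, 0.1697, 0.1788]
tool_rot: [3.141, 0.002, 0.001]
force: [1.5, 0.1, 0.0]
grip_width: 0.0637
finger_force: 0.0
```

send_rows --increments '[[[0,-45,0],[0,0,0],0.5],[[0,-80,0],[0,0,0],0.5],[[0,-105,0],[0,0,0],0.5],[[0,-116,0],[0,0,0],0.5],[[0,-118,0],[0,0,0],0.5],[[0,-118,0],[0,0,0],0.5],[[0,-118,0],[0,0,0],0.5]]'

```text
clock: 6.75
position: [0.6205, 0.2832, 0.1797]
tool_rot: [3.141, 0.0, -0.001]
force: [-0.5, 0.2, 0.6]
grip_width: 0.0643
finger_force: 0.0
```

```bash
cat > find.py <<'E'
import sys
from h import *
x,y,name=float(sys.argv[1]),float(sys.argv[2]),sys.argv[3]
p=camera_params("wrist"); im=grab_frame("wrist"); cv2.imwrite(f"pics/{name}.png",im)
s=observe();print(s['position'],s['tool_rot'],s['grip_width'],s['force'])
u,v=to_px(p,[[x,y,.07]])[0]; print("pred",u,v)
g=cv2.medianBlur(cv2.cvtColor(im,cv2.COLOR_BGR2GRAY),5)
r=int(float(sys.argv[4])*1.3/2*np.linalg.norm(to_px(p,[[x,y+.0005,.07]])[0]-to_px(p,[[x,y-.0005,.07]])[0])*1000/1.3)
m=(g>150).astype(np.uint8); n,l,st,ce=cv2.connectedComponentsWithStats(m)
for i in range(1,n):
    a=st[i,4]
    if a>300 and np.hypot(*(ce[i]-(u,v)))<120:
        (cx,cy),(d1,d2),_=cv2.fitEllipse(cv2.convexHull(np.argwhere(l==i)[:,::-1].astype(np.int32)))
        print(ce[i],a,(cx,cy),(d1,d2),"expected r",r,to_world(p,[[cx,cy]],.07)[0,:2])
E
python3 find.py .6208 .2851 w3 .038
```

```text
[0.62060696 0.28326639 0.17983896] [ 3.14101242e+00 -1.90791651e-05 -1.39587455e-03] 0.06435683479888091 [ 0.58032225 -0.74554197  0.31457821]
pred 316.2535477308452 194.48342526621735
[315.95701058 193.63756614] 1512 (315.9617004394531, 193.66110229492188) (42.398155212402344, 45.06190872192383) expected r 22 [0.62151887 0.2853399 ]
[292.89632829 283.8812095 ] 463 (292.81146240234375, 283.8550720214844) (25.14855194091797, 29.544849395751953) expected r 22 [0.53413631 0.3069401 ]
```

View pics/w3.png

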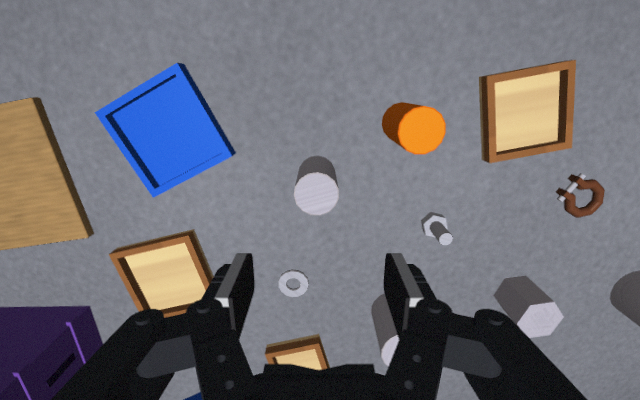

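The medium slug's top is at (316,194), which gives (0.6215, 0.2853). The orange one at (414,130) is clear of the fingers.

send_rows --increments '[[[0.5,0,30],[0,0,0],0.5],[[0.5,0,75],[0,0,0],0.5],[[0.5,0,115],[0,0,0],0.5],[[0.5,0,140],[0,0,0],0.5],[[0.5,0,152],[0,0,0],0.5],[[0.5,0,154.5],[0,0,0],0.5],[[0.5,0,154.5],[0,0,0],-1],[[0.5,0,154.5],[0,0,0],-1],[[0.5,0,154.5],[0,0,0],-1],[[0.5,0,154.5],[0,0,0],-1]]'

```text
clock: 7.8
position: [0.6217, 0.2852, 0.0271]
tool_rot: [-3.141, -0.002, 0.0]
force: [-1.4, -1.0, 8.2]
grip_width: 0.0359
finger_force: 59.5
```

send_rows --increments '[[[0,0,-8],[0,0,0],-1],[[0,0,-30],[0,0,0],-1],[[-15,-1,-60],[0,0,0],-1],[[-50,-4,-80],[0,0,0],-1],[[-95,-8,-80],[0,0,0],-1],[[-140,-12,-80],[0,0,0],-1],[[-185,-16,-80],[0,0,0],-1],[[-225,-20,-80],[0,0,0],-1],[[-245,-22,-80],[0,0,0],-1],[[-249,-22,-80],[0,0,0],-1]]'

```text
clock: 8.8
position: [0.3697, 0.3075, 0.1063]
tool_rot: [-3.141, -0.0, 0.003]
force: [-0.3, 0.0, -1.2]
grip_width: 0.0357
finger_force: 60.2
```

send_rows --increments '[[[0,0,0],[0,0,0],-1],[[0,0,0],[0,0,0],-1]]'

```text
clock: 9.0
position: [0.3729, 0.3069, 0.1057]
tool_rot: [-3.141, -0.001, -0.0]
force: [1.1, 0.4, -2.0]
grip_width: 0.0359
finger_force: 60.2
```

```bash
cat > tray.py <<'E'
import sys
from h import *
# wooden tray rim in the wrist picture: expected x y, outside half side, name
x,y,h,name=float(sys.argv[1]),float(sys.argv[2]),float(sys.argv[3])/2,sys.argv[4]
p=camera_params("wrist"); im=grab_frame("wrist"); cv2.imwrite(f"pics/{name}.png",im)
s=observe();print(s['position'],s['tool_rot'],s['grip_width'],s['force'])
u=to_px(p,[[x,y,.016]])[0]; print("pred",u)
hsv=cv2.cvtColor(cv2.medianBlur(im,3),cv2.COLOR_BGR2HSV)
m=cv2.inRange(hsv,(8,80,60),(30,255,255)); m=cv2.morphologyEx(m,cv2.MORPH_OPEN,np.ones((3,3)))
n,l,st,ce=cv2.connectedComponentsWithStats(m)
for i in range(1,n):
    if st[i,4]>800:
        q=cv2.boxPoints(cv2.minAreaRect(np.argwhere(l==i)[:,::-1].astype(np.float32)))
        w=to_world(p,q,.016)[:,:2]
        print(ce[i].round(),st[i],w.mean(0),np.linalg.norm(w-np.roll(w,1,0),axis=1))
E
python3 tray.py .3721 .307 .069 w4
```

```text
[0.37289951 0.30671671 0.10555665] [-3.14117205e+00 -7.69077936e-04 -6.43792927e-04] 0.03594465111771927 [-0.41037089  0.19248193 -1.9500748 ]
pred [318.61295506 204.05812148]
[105.  48.] [   14     0   172   112 12745] [0.48831587 0.45515337] [0.07810918 0.09851568 0.07286943 0.10833616]
[317. 191.] [ 262  149  108   92 5977] [0.37269245 0.30930636] [0.07335996 0.06803185 0.07138831 0.07468488]
```

View pics/w4.png

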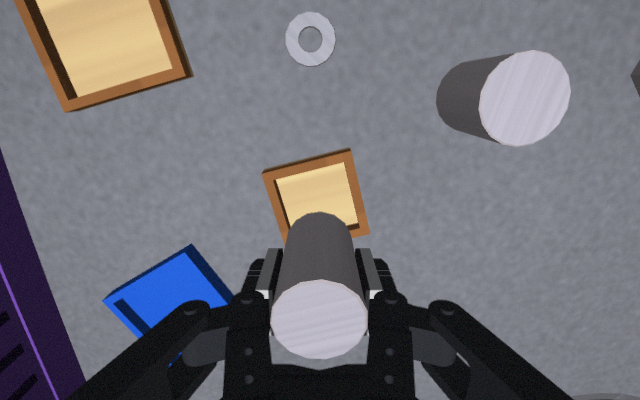

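The medium slug hangs upright. The tray rim is at (263,173), (351,150) and (369,233), so its centre is at about (316,203), roughly 2 mm to the left.

send_rows --increments '[[[0,-1.5,15],[0,0,0],-1],[[0,-1.5,40],[0,0,0],-1],[[0,-1.5,60],[0,0,0],-1],[[0,-1.5,69],[0,0,0],-1],[[0,-1.5,72],[0,0,0],-1],[[0,-1.5,73.5],[0,0,0],-1],[[0,-1.5,74.5],[0,0,0],-1],[[0,-1.5,74.5],[0,0,0],-1]]'

```text
clock: 9.85
position: [0.3722, 0.3083, 0.032]
tool_rot: [-3.141, -0.001, 0.0]
force: [-2.5, -3.6, 9.4]
grip_width: 0.0359
finger_force: 61.7
```

send_rows --increments '[[[0,0,0],[0,0,0],-0.05],[[0,0,0],[0,0,0],0.1],[[0,0,0],[0,0,0],0.3],[[0,0,0],[0,0,0],0.5],[[0,0,-15],[0,0,0],0.5],[[0,0,-45],[0,0,0],0.5],[[0,0,-90],[0,0,0],0.5],[[0,0,-130],[0,0,0],0.5],[[0,0,-149],[0,0,0],0.5]]'

```text
clock: 10.75
position: [0.3725, 0.3089, 0.1831]
tool_rot: [-3.139, -0.003, 0.0]
force: [0.2, -0.5, -0.9]
grip_width: 0.0643
finger_force: 0.0
```

send_rows --increments '[[[10,15,0],[0,0,0],0.85],[[35,50,0],[0,0,0],0.85],[[60,87,0],[0,0,0],0.85],[[75,108,0],[0,0,0],0.85],[[79,114,0],[0,0,0],0.85],[[79,114,0],[0,0,0],0.85],[[79,114,0],[0,0,0],0.85]]'

```text
clock: 11.45
position: [0.4502, 0.1953, 0.1798]
tool_rot: [-3.141, 0.0, 0.001]
force: [-0.4, 1.2, 1.4]
grip_width: 0.0793
finger_force: 0.0
```

```bash
python3 find.py .451 .1945 w5 .051; python3 - <<'E'
from h import *
w=cv2.imread("pics/w5.png")[100:400,60:460]; sd=grab_frame("side")[120:220,250:383]; 
cv2.imwrite("pics/c5.png",np.hstack([w,cv2.resize(sd,(400,300),interpolation=cv2.INTER_CUBIC)]))
E
```

```text
[0.45012262 0.19550291 0.17976667] [-3.14128232e+00  3.64973356e-04  2.08084538e-03] 0.0786065683968506 [ 0.02957009  0.54626582 -0.66692082]
pred 319.6870364382198 193.86080034265052
[319.15521628 191.78771356] 2751 (319.19146728515625, 191.78074645996094) (57.335514068603516, 60.69892883300781) expected r 30 [0.4528125  0.19491615]
[218.19284603 236.10575428] 643 (215.70851135253906, 239.5557861328125) (42.74797058105469, 63.264095306396484) expected r 30 [0.40864777 0.28546317]
```

View pics/c5.png

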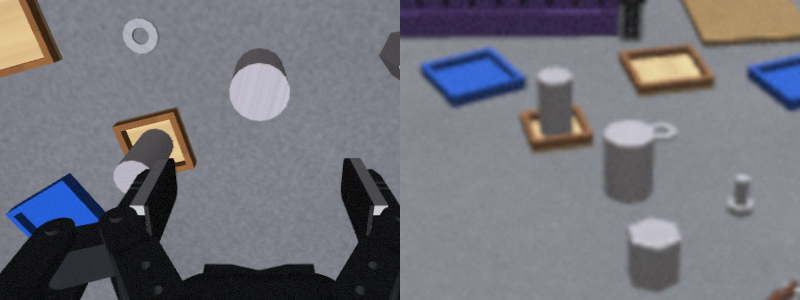

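The medium slug stands in its tray. The thick slug's top in the full picture is at (319,192), which gives (0.4525, 0.195).

send_rows --increments '[[[1,-0.5,30],[0,0,0],0.85],[[1,-0.5,75],[0,0,0],0.85],[[1,-0.5,115],[0,0,0],0.85],[[1,-0.5,140],[0,0,0],0.85],[[1,-0.5,152],[0,0,0],0.85],[[1,-0.5,154.5],[0,0,0],0.85],[[1,-0.5,154.5],[0,0,0],-1],[[1,-0.5,154.5],[0,0,0],-1],[[1,-0.5,154.5],[0,0,0],-1],[[1,-0.5,154.5],[0,0,0],-1]]' --newtons 80

```text
clock: 12.55
position: [0.4525, 0.1953, 0.0268]
tool_rot: [-3.14, -0.002, 0.0]
force: [-1.7, -1.2, 9.7]
grip_width: 0.0484
finger_force: 80.8
```

send_rows --increments '[[[0,0,-8],[0,0,0],-1],[[0,0,-30],[0,0,0],-1],[[10,5,-60],[0,0,0],-1],[[40,20,-80],[0,0,0],-1],[[80,40,-80],[0,0,0],-1],[[120,60,-80],[0,0,0],-1],[[160,80,-80],[0,0,0],-1],[[200,99,-80],[0,0,0],-1],[[224,111,-80],[0,0,0],-1],[[229,113,-80],[0,0,0],-1]]'

```text
clock: 13.55
position: [0.683, 0.0791, 0.1061]
tool_rot: [3.141, -0.002, -0.003]
force: [-2.4, -0.3, -5.1]
grip_width: 0.0486
finger_force: 83.7
```

send_rows --increments '[[[0,0,0],[0,0,0],-1],[[0,0,0],[0,0,0],-1]]'

```text
clock: 13.75
position: [0.68, 0.0827, 0.1057]
tool_rot: [-3.141, 0.001, 0.001]
force: [-0.1, 0.3, -4.8]
grip_width: 0.0485
finger_force: 83.7
```

```bash
python3 tray.py .6817 .0818 .082 w6
```

```text
[0.68001813 0.0828908  0.10577038] [-3.14113193e+00  3.58535518e-04  1.51567402e-03] 0.048530258158578324 [ 0.17436317 -0.18058975 -4.52967254]
pred [319.90550962 200.90088259]
[319. 179.] [ 254  134  124  106 7759] [0.68429528 0.08385515] [0.08578355 0.08133456 0.08374987 0.09086836]
[147. 225.] [  99  183   98   85 5157] [0.6614435  0.22076934] [0.04987234 0.09318324 0.04512653 0.09769432]
```

View pics/w6.png

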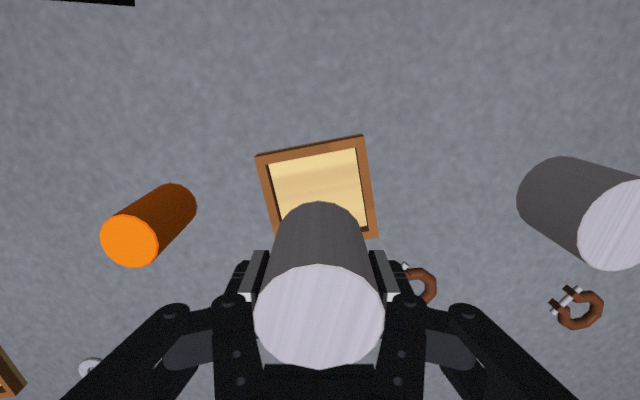

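The thick slug hangs upright. The tray rim is at (255,156), (363,135) and (379,235), so I shift about 2 mm forward and 1.5 mm left.

send_rows --increments '[[[2,-1.5,15],[0,0,0],-1],[[2,-1.5,40],[0,0,0],-1],[[2,-1.5,60],[0,0,0],-1],[[2,-1.5,69],[0,0,0],-1],[[2,-1.5,72],[0,0,0],-1],[[2,-1.5,73.5],[0,0,0],-1],[[2,-1.5,74.5],[0,0,0],-1],[[2,-1.5,74.5],[0,0,0],-1]]'

```text
clock: 14.6
position: [0.6831, 0.0838, 0.032]
tool_rot: [-3.141, -0.001, 0.001]
force: [-6.0, 0.8, 4.7]
grip_width: 0.0484
finger_force: 84.2
```

send_rows --increments '[[[0,0,0],[0,0,0],0.25],[[0,0,0],[0,0,0],0.4],[[0,0,0],[0,0,0],0.6],[[0,0,0],[0,0,0],0.7],[[0,0,-15],[0,0,0],0.7],[[0,0,-45],[0,0,0],0.8],[[0,0,-90],[0,0,0],1],[[0,0,-130],[0,0,0],1],[[0,0,-149.5],[0,0,0],1]]'

```text
clock: 15.5
position: [0.6842, 0.0835, 0.1856]
tool_rot: [-3.141, -0.005, 0.0]
force: [-0.2, 0.7, 0.6]
grip_width: 0.0853
finger_force: 0.0
```

send_rows --increments '[[[0,15,0],[0,0,0],1],[[0,50,0],[0,0,0],1],[[0,95,0],[0,0,0],1],[[0,140,0],[0,0,0],1],[[0,175,0],[0,0,0],1],[[0,192,0],[0,0,0],1],[[0,195,0],[0,0,0],1],[[0,195,0],[0,0,0],1],[[0,195,0],[0,0,0],1]]'

```text
clock: 16.4
position: [0.683, -0.1096, 0.1802]
tool_rot: [-3.141, 0.0, 0.002]
force: [-0.4, 0.3, 0.1]
grip_width: 0.0855
finger_force: 0.0
```

```bash
python3 find.py .6829 -.1116 w7 .064; python3 - <<'E'
from h import *
w=cv2.imread("pics/w7.png")[60:360,0:400]; sd=grab_frame("side")[160:260,340:473]; 
cv2.imwrite("pics/c7.png",np.hstack([w,cv2.resize(sd,(400,300),interpolation=cv2.INTER_CUBIC)]))
E
```

```text
[ 0.68310074 -0.10959071  0.18023594] [-3.14083051e+00  1.23575128e-04  2.61010333e-03] 0.08563158238675588 [0.3103159  0.59210645 0.40459443]
pred 321.18170749251397 194.78055076021056
[321.36986301 192.82981193] 4307 (321.3346252441406, 192.85687255859375) (72.09980773925781, 75.8138427734375) expected r 38 [ 0.68458395 -0.11171735]
```

View pics/c7.png

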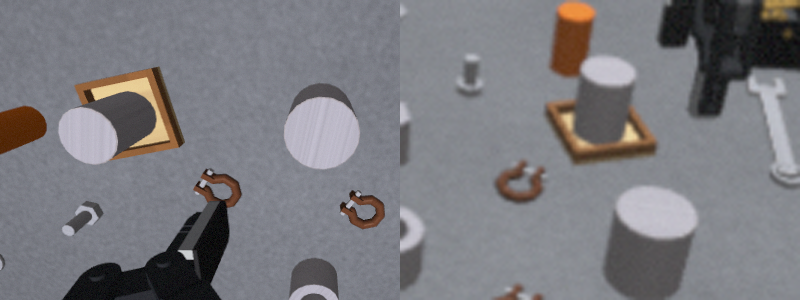

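The thick slug stands in its tray. The thickest slug's top in the full picture is at (321,193), which gives (0.684, -0.1117), well centred between the fingers.

send_rows --increments '[[[1,0,30],[0,0,0],1],[[1,0,65],[0,0,0],1],[[1,0,95],[0,0,0],1],[[1,0,120],[0,0,0],1],[[1,0,145],[0,0,0],1],[[1,0,155],[0,0,0],1],[[1,0,155],[0,0,0],-1],[[1,0,155],[0,0,0],-1],[[1,0,155],[0,0,0],-1],[[1,0,155],[0,0,0],-1]]' --newtons 100

```text
clock: 17.5
position: [0.6846, -0.1115, 0.0266]
tool_rot: [3.142, -0.002, 0.001]
force: [-1.0, 0.4, 5.0]
grip_width: 0.0612
finger_force: 109.3
```

send_rows --increments '[[[0,0,-8],[0,0,0],-1],[[0,0,-30],[0,0,0],-1],[[0,0,-65],[0,0,0],-1],[[0,0,-105],[0,0,0],-1],[[-5,-15,-140],[0,0,0],-1],[[-15,-45,-155],[0,0,0],-1],[[-28,-85,-155],[0,0,0],-1],[[-42,-128,-155],[0,0,0],-1],[[-56,-171,-155],[0,0,0],-1],[[-70,-214,-155],[0,0,0],-1]]'

```text
clock: 18.5
position: [0.6128, 0.1039, 0.1809]
tool_rot: [-3.142, 0.0, 0.0]
force: [1.7, 0.4, -6.4]
grip_width: 0.0613
finger_force: 110.7
```

send_rows --increments '[[[-14,-43,0],[0,0,0],-1],[[-28,-86,0],[0,0,0],-1],[[-42,-129,0],[0,0,0],-1],[[-56,-172,0],[0,0,0],-1],[[-70,-215,0],[0,0,0],-1],[[-84,-258,0],[0,0,0],-1],[[-98,-300,5],[0,0,0],-1],[[-110,-337,25],[0,0,0],-1],[[-115,-351,50],[0,0,0],-1],[[-115,-351,70],[0,0,0],-1]]'

```text
clock: 19.5
position: [0.4961, 0.4563, 0.1092]
tool_rot: [-3.141, 0.002, 0.005]
force: [-0.6, -0.4, -7.7]
grip_width: 0.0612
finger_force: 111.0
```

send_rows --increments '[[[0,0,5],[0,0,0],-1],[[0,0,5],[0,0,0],-1],[[0,0,5],[0,0,0],-1]]'

```text
clock: 19.8
position: [0.4995, 0.4531, 0.1067]
tool_rot: [-3.141, -0.001, -0.0]
force: [-0.0, -0.4, -6.3]
grip_width: 0.0612
finger_force: 111.0
```

```bash
python3 tray.py .4993 .4538 .095 w8
```

```text
[0.49949398 0.45331427 0.10677949] [-3.14044873e+00 -1.25674173e-03 -3.88741203e-04] 0.06153229607120618 [-0.87843109 -0.69691249 -6.02168591]
pred [317.96752588 202.94834081]
[94. 78.] [    0     0   211   169 29798] [0.58403897 0.60607639] [0.120064   0.14220458 0.11195934 0.16576033]
[314. 173.] [ 238  125  148  119 8400] [0.50013692 0.45687601] [0.10016229 0.09425491 0.09634168 0.1069073 ]
[483. 302.] [ 441  286   74   39 1439] [0.40846467 0.31143279] [0.07335633 0.03619755 0.06986248 0.03800969]
[ 27. 389.] [   0  377   60   23 1014] [0.29653987 0.75064114] [0.03400584 0.06517147 0.03235358 0.06791726]
```

View pics/w8.png

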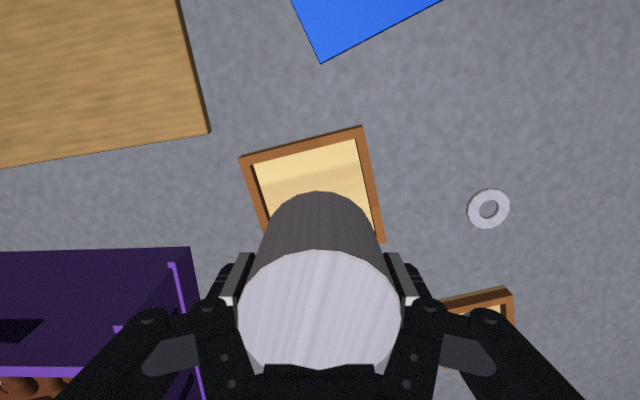

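The thickest slug hangs upright. The tray rim is at (240,157), (362,127) and (384,242), with a centre of about (312,200). The purple crate at lower left is close to the left finger, so I check the clearance.

```bash
python3 - <<'E'
from h import *
p=camera_params("wrist")
for z in (0,.05,.1): print(z,"wrist corner",to_world(p,[[190,247],[205,390]],z)[:,:2].round(3).tolist(),"top",to_world(camera_params("top"),[[160,194],[159,293]],z)[:,:2].round(3).tolist())
print("side bottom",to_world(camera_params("side"),[[327,130],[327,126]],0))
print(to_world(p,[[312,199.5]],.016))
E
```

```text
0 wrist corner [[0.452, 0.566], [0.282, 0.574]] top [[0.473, 0.573], [0.144, 0.553]]
0.05 wrist corner [[0.479, 0.544], [0.343, 0.55]] top [[0.464, 0.548], [0.149, 0.529]]
0.1 wrist corner [[0.505, 0.521], [0.403, 0.526]] top [[0.455, 0.524], [0.153, 0.505]]
side bottom [[0.46123079 0.58545758 0.        ]
 [0.46174385 0.6236552  0.        ]]
[[0.50212711 0.45858623 0.016     ]]
```

The crate lies at x < 0.475 and y > 0.52, so the fingers clear it. I lower the slug with a small correction toward (0.500, 0.456).

send_rows --increments '[[[1,-2.5,15],[0,0,0],-1],[[1,-2.5,40],[0,0,0],-1],[[1,-2.5,60],[0,0,0],-1],[[1,-2.5,69],[0,0,0],-1],[[1,-2.5,72],[0,0,0],-1],[[1,-2.5,73.5],[0,0,0],-1],[[1,-2.5,74.5],[0,0,0],-1],[[1,-2.5,74.5],[0,0,0],-1]]'

```text
clock: 20.65
position: [0.5001, 0.4563, 0.0317]
tool_rot: [-3.141, -0.001, 0.0]
force: [0.2, -0.3, -4.1]
grip_width: 0.0615
finger_force: 111.4
```

send_rows --increments '[[[0,0,0],[0,0,0],0.5],[[0,0,0],[0,0,0],0.65],[[0,0,0],[0,0,0],0.85],[[0,0,0],[0,0,0],0.85],[[0,0,-15],[0,0,0],0.85],[[0,0,-45],[0,0,0],0.85],[[0,0,-90],[0,0,0],0.85],[[0,0,-130],[0,0,0],0.85],[[0,0,-160],[0,0,0],0.85]]'

```text
clock: 21.55
position: [0.5001, 0.4562, 0.1949]
tool_rot: [-3.139, -0.002, 0.0]
force: [0.1, -0.4, 0.1]
grip_width: 0.079
finger_force: 0.0
```

send_rows --increments '[[[-20,40,0],[0,0,0],0.85],[[-40,80,0],[0,0,0],0.85],[[-50,110,0],[0,0,0],0.85],[[-50,120,0],[0,0,0],0.85],[[-50,120,0],[0,0,0],0.85]]'

```text
clock: 22.05
position: [0.4504, 0.335, 0.1922]
tool_rot: [-3.141, -0.001, -0.001]
force: [0.1, 0.3, -0.2]
grip_width: 0.0788
finger_force: 0.0
```

```bash
python3 - <<'E'
from h import *
a=grab_frame("top")[100:280,160:480]; sd=grab_frame("side")[110:400,230:450]
cv2.imwrite("pics/fin.png",np.hstack([cv2.resize(a,(480,270),interpolation=cv2.INTER_CUBIC),cv2.resize(sd[:185],(320,270),interpolation=cv2.INTER_CUBIC)]))
s=observe();print(s['clock'],s['position'],s['force'])
E
```

```text
22.15 [0.45016771 0.33701603 0.19147474] [-0.6034112   0.79298382  1.04308821]
```

View pics/fin.png

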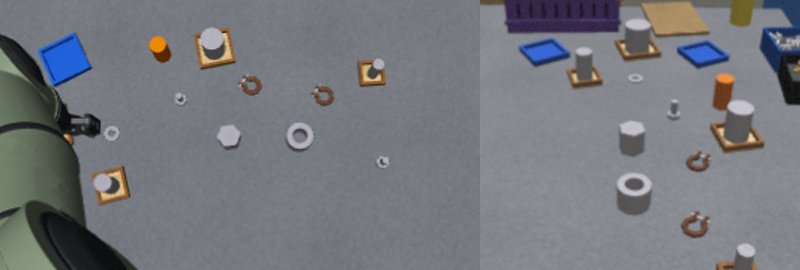

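The final picture shows all four slugs upright in their own trays. The collar, the hex bar and the orange slug are untouched, and the gripper is clear.

```bash
python3 -c "
from workcell import *
print(job_done())"
```

```text
the job is handed in; nothing more can be done
None
```

All four slugs stand upright in their matching trays, placed thinnest to thickest; the collar, hex bar and look-alikes were not touched, and the job was handed in at about 22 s.

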